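Lock up the little drawer chest

ROBOT

A 6-joint arm with a two-finger parallel gripper is mounted at the origin on the work surface. World frame = base frame: x ahead of the robot, y to its left, z up, the work surface at z = 0. Lengths are in m, angles in rad, forces in N, time in s.
With the tool pointing down it reaches from about 0.325 to 0.9 m from the base axis. Payload 6.1 kg.
Tool frame: the origin (TCP) lies at the centre of the arm's flange, where the gripper is bolted on; the fingertips stand 173 mm ahead of it and the grasp point (between the pads) lies 155 mm ahead of it (env.grip_depth is the distance from the TCP to the grasp point, in m); y points along the fingers, z is the direction in which the jaws open and shut, and the axes are right-handed (so a half turn about y gives the same grasp; the last joint's range is limited). The gripper opens to 85 mm and grips with 20 to 120 N. Pads are 22 mm wide; open, the fingers measure 114 mm over their backs; the gripper's body (76 mm by 85 mm) begins 54 mm behind the grasp point. The pads swing forward as they close: fully open they stand 13 mm farther back than shut.
Start: joints at [-0.126, 0.22, 1.526, -0, 1.395, -0.126], TCP at [0.625, -0, 0.405] pointing down, gripper open.
Joint ranges: [-2.98, 2.98], [-0.91, 2.08], [0.09, 2.57], [-1.24, 4.39], [0.2, 2.65], [-2.68, 2.68]. Speed limits (rad/s): [2.57, 2.57, 3.01, 3.14, 3.14, 3.14].

INTERFACE

Orientations are given as a 3x3 rotation matrix whose columns are the frame's x, y, z axes.
In Python, from station import sensors, eyes, close_job, env gives the robot as it stands.
- The arm moves only by the tool apply_moves, never from a script. Its argument "increments" is a list that holds one entry, the list of rows, each a list of 4 numbers: the shift along the tool's x, y, z in units of 25 mm (1.0 is 25 mm), then the turn about the tool's y in units of 8 degrees (1.0 is 8 degrees). A call has 1 to 5 rows; each row shifts and turns the commanded pose from where the row before left it, along the tool's axes as they then stand; what a row does not reach is not made up. A row lasts 1/8 s, in which the tool goes at most 62.5 mm and 10.7 degrees, less where a joint would pass 70% of its speed; a pose out of reach is approached as far as the arm can. A call is refused whole if a number of a shift passes 1 or a number of a turn 1, either way. A call with a gripper value outside its range is refused whole. "jaw" is the opening, from 0 (shut) to 1 (fully open), set as the call begins (left out, the last holds). The fingers move at their own pace and stop on an object; the grip force is fixed at half the most. Time passes only in rows, so rows that do not move let the fingers close. It gives the time, the measured TCP pose, the force and the opening at its end, in the units of the state.
- sensors.state(): the state, without advancing time (a new reading comes with each control period).
- eyes.get_image(name): name is "scene" or "side" or "wrist"; returns a dict with "image" (400x640x3 uint8, red, green, blue), "z_map" (400x640 float32, m along the optical axis (not along the pixel's ray), 0 where there is no reading), "fx", "fy", "cx", "cy" (pixels), "R" (3x3) and "t" (3): a world point X has camera coordinates R X + t; the wrist camera has in their place "mount" (4x4, takes a point from camera to tool coordinates, whose origin is the TCP and whose axes are the tool frame's). Camera axes: x right, y down, z forward; pixel columns grow to the right and rows downward; lengths in m; the calibration is good to about 2 mm. A picture is of the moment at which its call begins: read the wrist's pose just before it.
- close_job(): hands the job in, once; it reports no verdict.
The state is a dict: "clock": time; "joints": joint angles; "joint_vel": joint speeds; "joint_torque": joint torques, N m; "tool_pos": TCP position; "ee_rot": TCP orientation; "contact_force": force on the tool from outside, world axes, zero at the start; "wrist_torque": the same for the moment, N m; "opening": opening from 0.0 (shut) to 1.0 (fully open).
Only numpy, scipy, OpenCV 4.12 (cv2) and the standard library are available. Lean on these libraries where they do the work, as an engineer would, in place of code of your own. Each camera call takes 0.05 s, during which the arm holds its last target.

TASK

Lock up the little three-drawer chest: all three drawers fully home and its lock lever thrown right across to the right-hand stop, then take your hand away. Somebody threw the lever while drawers were still out; the lever works a bar with a tooth for each drawer, so a drawer that is out cannot pass a thrown tooth, and the lever cannot go across while a drawer is not quite home. Go by feel: whatever is blocked must be freed in the right order and not forced (the bar bends if a drawer or the lever is pushed with more than about 15 N), and leave the jar, the comb, the dish and the tray as they are.

Things in the scene. Friction and masses are not known exactly. Their poses are not given: they have to be found in the camera images.
- chest: plain light-wood chest, 150 deep (x) x 340 wide (y) x 84 mm high, fixed to the top of the shoe cabinet; origin at the centre of its underside, x points from its front to its back (away from the robot), y to its left, z up. Three drawer bays side by side, 112 mm apart, centred at y = -112, 0 and +112 mm; the carcass's front face lies at x = -75 mm
- front_a: one drawer's light-wood front (100 wide, 64 high, 12 mm thick, set into its bay) with its dark round knob (24 mm across, 24 mm long); origin at the centre of the knob's tip face, 44 mm above the cabinet top; axes as the chest's. The three drawers are alike, in any order in the bays, slide along the chest's x with 2 to 3 N of friction, up to 90 mm out, and stay where left
- front_b: the same for the second drawer. The fronts are not fitted alike: with its drawer fully home, on its inner stop, a front may stand up to 7 mm proud of the carcass or 5 mm inside it (knob tip anywhere from x = -94 to -106 mm in the chest's frame), so home can only be felt: a firm stop, slightly cushioned
- front_c: the same for the third drawer. With the lever thrown, a drawer that is out stops dead 18 mm before home, on its tooth (knob tip at x = -112 to -124 mm)
- lock_lever (a joint): angle of the steel lock lever on the chest's top, rad: 0 = off, left stop (points from its pivot to the robot's side, 0.45 rad to the chest's left); 0.9 = locked, right stop (0.45 rad to the right). Takes 2 N at the grip; stays where left. Below 0.1 its teeth are clear of the drawers; from 0.25 they bar them. With a drawer 2 to 17 mm out it stops dead at about 0.2
- lever_pivot (a point): the lever's vertical pivot, on the chest's top face (84 mm up), at x = +23 mm, y = 0 in the chest's frame; axes as the chest's
- lever_grip (a point): middle of the lever's upright round grip, 16 mm across and 24 mm high (from 99 to 123 mm above the cabinet top), 50 mm from the pivot
- jar_center (a point): glass jar of bobby pins with a twist cap, 52 mm across, 65 mm high, standing on the cabinet top; its centre
- comb_center (a point): orange comb, 120 x 32 x 5 mm, lying on the left part of the chest's top; its centre
- dish: empty white ceramic dish, 110 mm across, 28 mm high, on the cabinet top; centre of its underside
- tray: white plastic two-level stacking tray, 200 x 260 x 125 mm, fixed, to the right of the chest; centre of its underside

How it is judged:
On the way:
1. the lock lever is thrown back to off, so that the drawers can pass (value of joint lock_lever below 0.2 rad), for 0.1 s.
At the end, for the whole second after the job is handed in: the lock lever at its right-hand stop (above 0.84 of 0.9 rad) with all three drawers home behind its teeth (each knob's tip within 34.5 mm of the carcass's front face; the lever reaches its stop only if no drawer stands 2 to 17 mm short of home) (value of joint lock_lever above 0.84 rad and x of each of front_a, front_b, front_c in the frame of chest above -0.1095 m and velocity of joint lock_lever below 0.05 rad/s); the robot touches nothing.
It fails at once if a drawer is pushed or pulled with more than 20 N (contact force between any of the arm, the fingers and front_a above 20 N or contact force between any of the arm, the fingers and front_b above 20 N or contact force between any of the arm, the fingers and front_c above 20 N).
It fails at once if the lock lever is pushed with more than 20 N (contact force between any of the arm, the fingers and lock_lever above 20 N).
It fails at once if the jar, the comb or the dish is moved more than 15 mm, or the tray is struck (distance of any of jar_center, comb_center, dish from where it was at the start of the episode above 0.015 m or contact force between any of the arm, the fingers and tray above 5 N).
It also fails if it takes over 72 s, if anything falls off the work surface, if the arm or the gripper's body presses on something with over 40 N, if the wrist force passes 120 N, or if a joint passes its speed limit or range.

## Working session

There is one attempt and no reset: what is moved stays moved. The work goes in short steps, Python scripts to look and compute and a tool call to move; the robot and the scene stay as the last step left them, time stands still between calls to the robot, and variables do not carry over. Pictures are saved under pics/ and viewed, and the job is handed in when it is done.

Besides the shell and the picture viewer there is one more tool, called after "Call:" as name(argument=value, ...), one argument or row to a line, values as JSON. apply_moves: Moves the arm, as the interface text tells. Its arguments: {"type":"object","properties":{"increments":{"type":"array","items":{"type":"array","items":{"type":"array","items":{"type":"number"}}}},"jaw":{"type":"number"}},"required":["increments"]}

```bash
ls; mkdir -p pics; cat > h.py <<'E'
import numpy as np, cv2
from station import sensors, eyes, close_job, env
def grab(n,name):
    s=sensors.state(); d=eyes.get_image(n)
    cv2.imwrite('pics/'+name+'.png',d['image'][:,:,::-1])
    np.savez('pics/'+name+'.npz',**{k:d[k] for k in d},tp=s['tool_pos'],er=s['ee_rot'])
    return d
E
python3 - <<'E'
from h import *
s=sensors.state(); print({k:np.round(v,3).tolist() for k,v in s.items()}); print(env.grip_depth)
for n in['scene','side','wrist']:
    d=grab(n,n+'0'); print(n,d['fx'],d['cx'],d['cy'],[np.round(d[k],3).tolist() for k in('R','t','mount') if k in d])
E
```

```text
pics
{'clock': 0.0, 'joints': [-0.126, 0.221, 1.528, 0.0, 1.395, -0.126], 'joint_vel': [-0.001, -0.002, -0.001, -0.002, -0.0, 0.001], 'joint_torque': [-0.001, -49.691, -38.939, -0.0, 0.011, 0.0], 'tool_pos': [0.625, 0.0, 0.404], 'ee_rot': [[-0.0, -0.002, 1.0], [-1.0, 0.0, -0.0], [-0.0, -1.0, -0.002]], 'contact_force': [-0.607, 0.257, -0.588], 'wrist_torque': [0.022, -0.02, -0.005], 'opening': 1.0}
0.1547
scene 492.17345586842265 314.78316153155316 194.9974365260013 [[[-0.091, 0.996, -0.004], [0.786, 0.07, -0.614], [-0.611, -0.059, -0.789]], [0.095, -0.362, 1.728]]
side 513.6363948171547 319.19226171656703 196.43879977107443 [[[-0.831, -0.556, -0.001], [-0.313, 0.468, -0.826], [0.46, -0.686, -0.563]], [0.436, 0.243, 1.203]]
wrist 301.91419767213927 319.79498022884746 196.01520833908378 [[[0.0, 0.949, 0.315, -0.082], [0.001, -0.315, 0.949, 0.031], [1.0, 0.0, -0.001, 0.001], [0.0, 0.0, 0.0, 1.0]]]
```

View images.

View pics/scene0.png

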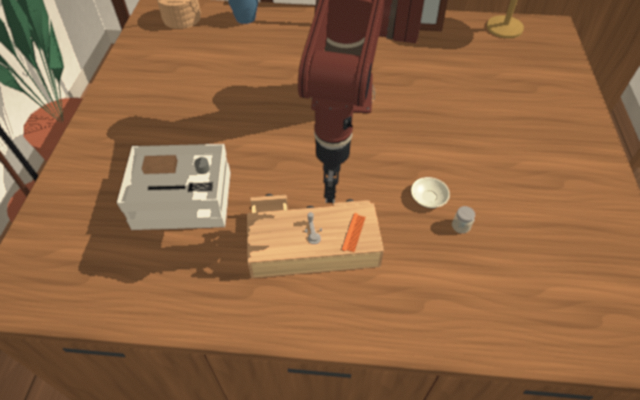

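View pics/side0.png

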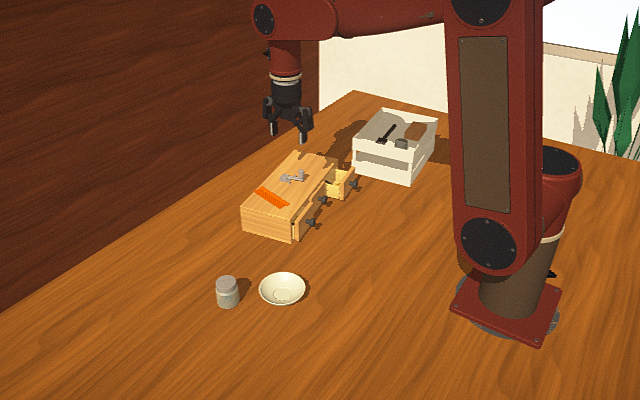

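View pics/wrist0.png

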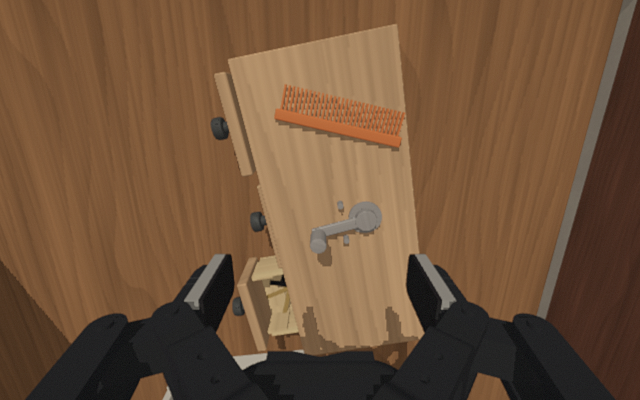

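```bash
cat >> h.py <<'E'
def load(name):
    return dict(np.load('pics/'+name+'.npz'))
def ray(d,u,v):
    c=np.array([(u-d['cx'])/d['fx'],(v-d['cy'])/d['fy'],1.])
    if 'mount' in d:
        M=d['mount']; o=d['tp']+d['er']@M[:3,3]; r=d['er']@M[:3,:3]@c
    else:
        o=-d['R'].T@d['t']; r=d['R'].T@c
    return o,r
def onz(d,u,v,z):
    o,r=ray(d,u,v); return o+r*(z-o[2])/r[2]
def dep(d,u,v):
    o,r=ray(d,u,v); return o+r*d['z_map'][int(round(v)),int(round(u))]
E
python3 - <<'E'
from h import *
d=load('wrist0')
np.set_printoptions(precision=4,suppress=True)
print('top',[dep(d,u,v) for u,v in[(300,200),(380,180),(250,75),(390,60),(330,300)]], 'table',dep(d,150,200))
for n,u,v,z in[('FL',229,60,.084),('BL',396,25,.084),('fronL',217,74,.076),('fronLb',243,176,.076),('fmid',259,187,.076),('fr',247,258,.076),('fr2',261,349,.076),('pivot',367,217,.09),('grip',318,240,.123),('knobL',213,128,.044),('knobM',252,222,.044),('knobR',234,306,.044),('BR',418,300,.084)]:
    print(n,onz(d,u,v,z), dep(d,u,v))
E
python3 - <<'E'
import cv2
im=cv2.imread('pics/wrist0.png')
cv2.imwrite('pics/w0z.png',cv2.resize(im[10:360,195:435],None,fx=1.7*1.35,fy=1.7,interpolation=3) if 0 else cv2.resize(im[10:360,190:440],(560,600*350//350)[:2] if 0 else (428,600),interpolation=3))
E
```

```text
top [array([ 0.6053, -0.0181,  0.0835]), array([0.6849, 0.0032, 0.0843]), array([0.5632, 0.0998, 0.0837]), array([0.6869, 0.112 , 0.0837]), array([ 0.6369, -0.1378,  0.0846])] table [ 0.4023 -0.0475 -0.001 ]
FL [0.5457 0.112  0.084 ] [0.5455 0.1121 0.0832]
BL [0.6899 0.1392 0.084 ] [0.69   0.1393 0.0836]
fronL [0.5314 0.1011 0.076 ] [0.5306 0.1013 0.0738]
fronLb [0.5474 0.005  0.076 ] [0.5469 0.0045 0.0741]
fmid [ 0.5629 -0.0066  0.076 ] [ 0.5623 -0.0074  0.0731]
fr [ 0.5443 -0.089   0.076 ] [ 0.5232 -0.1332 -0.0008]
fr2 [ 0.5521 -0.2171  0.076 ] [ 0.5515 -0.2195  0.0736]
pivot [ 0.673  -0.0339  0.09  ] [ 0.6723 -0.0323  0.0939]
grip [ 0.6238 -0.0431  0.123 ] [ 0.6238 -0.0433  0.1227]
knobL [0.5111 0.0496 0.044 ] [0.5151 0.0507 0.0555]
knobM [ 0.5451 -0.0593  0.044 ] [ 0.5475 -0.0551  0.0539]
knobR [ 0.5132 -0.1783  0.044 ] [ 0.5161 -0.1715  0.0526]
BR [ 0.7369 -0.138   0.084 ] [ 0.6681 -0.0014  0.2632]
```

View pics/w0z.png

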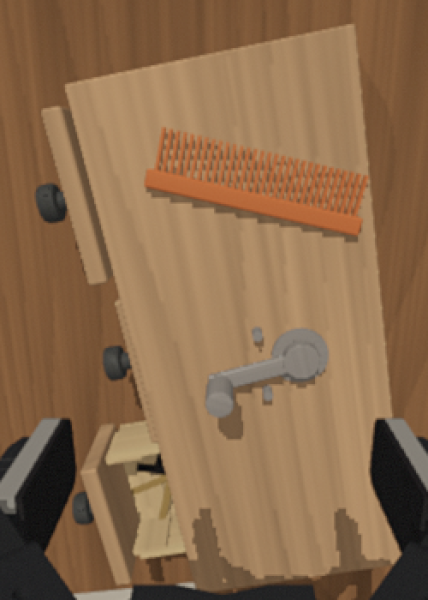

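```bash
cat >> h.py <<'E'
def cloud(d):
    h,w=d['z_map'].shape; u,v=np.meshgrid(np.arange(w),np.arange(h))
    c=np.stack([(u-d['cx'])/d['fx'],(v-d['cy'])/d['fy'],np.ones_like(u)],-1)*d['z_map'][...,None]
    if 'mount' in d:
        M=d['mount']; c=c@M[:3,:3].T+M[:3,3]; P=c@d['er'].T+d['tp']
    else: P=(c-d['t'])@d['R']
    P[d['z_map']==0]=np.nan; return P
E
python3 - <<'E'
from h import *
np.set_printoptions(precision=4,suppress=True)
for n in['wrist0','scene0']:
    P=cloud(load(n)); m=(abs(P[...,2]-.084)<.004)&(P[...,0]>.45)&(abs(P[...,1]+.04)<.3)
    m=m.astype(np.uint8); k,lab,st,_=cv2.connectedComponentsWithStats(m); i=1+np.argmax(st[1:,4]); q=P[lab==i][:,:2]
    r=cv2.minAreaRect(q.astype(np.float32)); print(n,r,cv2.boxPoints(r))
E
```

```text
wrist0 ((0.648420512676239, -0.040604278445243835), (0.15033453702926636, 0.3407075107097626), 10.597100257873535) [[ 0.5432  0.113 ]
 [ 0.6059 -0.2219]
 [ 0.7536 -0.1942]
 [ 0.691   0.1407]]
scene0 ((0.646836519241333, -0.04048985242843628), (0.15538427233695984, 0.3404676914215088), 10.969831466674805) [[ 0.5382  0.1118]
 [ 0.603  -0.2224]
 [ 0.7555 -0.1928]
 [ 0.6907  0.1414]]
```

Call:
apply_moves(
  increments=[
    [[0, 0, 0, -1], [0, 0, 0, -1], [0, 0, 0, -1], [0, 0, 0, -1], [0, 0, 0, -1]],
  ],
  jaw=0,
)

```text
clock: 0.78
tool_pos: [0.6249, 0.0, 0.4042]
ee_rot: [[0.646, -0.001, 0.763], [-0.763, 0.0, 0.646], [-0.001, -1.0, -0.001]]
contact_force: [-0.8, 0.2, -0.4]
opening: 0.002
```

Call:
apply_moves(
  increments=[
    [[0, 0, 0, -1], [0, 0, 0, -1], [0, 0, 0, -1], [0, 0, 0, -1], [0, 0, 0, -1]],
  ],
)

```text
clock: 1.4
tool_pos: [0.6249, 0.0, 0.4042]
ee_rot: [[0.986, -0.001, 0.169], [-0.169, 0.0, 0.986], [-0.001, -1.0, -0.0]]
contact_force: [-0.3, -0.2, -0.0]
opening: -0.0
```

Call:
apply_moves(
  increments=[
    [[0, 0, 0, -1], [0, 0, 0, -1], [0, 0, 0, -0.57], [0, 0, 0, 0], [0, 0, 0, 0]],
  ],
)

```text
clock: 2.02
tool_pos: [0.6249, -0.0, 0.4045]
ee_rot: [[0.983, -0.0, -0.182], [0.182, 0.0, 0.983], [-0.0, -1.0, 0.0]]
contact_force: [-0.5, 0.5, -0.3]
opening: -0.004
```

```bash
cat >> h.py <<'E'
C=np.array([.6484,-.0406]); A=np.deg2rad(10.6)
RX=np.array([[np.cos(A),np.sin(A)],[-np.sin(A),np.cos(A)]])
def ch(p): p=np.asarray(p); return np.r_[RX@(p[:2]-C),p[2:]]
np.set_printoptions(precision=4,suppress=True)
def st():
    s=sensors.state(); R=s['ee_rot']
    f=s['contact_force']; print('t',round(s['clock'],2),'tcp chest mm',(ch(s['tool_pos'])*1e3).round(1),'tip z',round(1e3*(s['tool_pos'][2]-.173),1),'yaw of x',round(np.degrees(np.arctan2(R[1,0],R[0,0])),2),'Fchest',np.r_[RX@f[:2],f[2]].round(2),'open',s['opening'])
E
python3 - <<'E'
from h import *
st(); grab('wrist','w1'); print(sensors.state()['joints'],sensors.state()['ee_rot'])
E
```

```text
t 2.02 tcp chest mm [-15.6  44.2 404.5] tip z 231.5 yaw of x 10.47 Fchest [-0.39  0.57 -0.31] open -0.0038317604897555118
[-0.1261  0.2205  1.5267  0.      1.3947 -1.88  ] [[ 0.9833 -0.0003 -0.182 ]
 [ 0.182   0.0001  0.9833]
 [-0.0002 -1.      0.0001]]
```

View pics/w1.png

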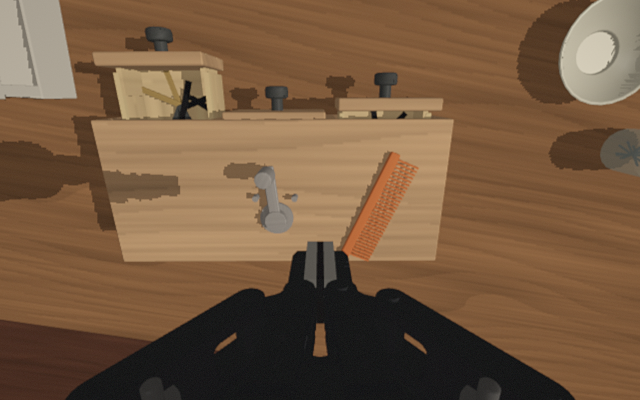

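```bash
python3 - <<'E'
from h import *
d=load('w1'); P=cloud(d)
for n,u,v,z in[('grip',265,177,.123),('pivot',278,219,.094),('kR',159,29,.044),('kM',276,88,.044),('kL',386,74,.044),('pinR',254,197,.09),('pinL',293,196,.09),('fR',150,55,.076),('fM',270,113,.076),('fL',390,101,.076),('combR',358,258,.089),('combtip',394,153,.089)]:
    print(n,(ch(onz(d,u,v,z))*1e3).round(1),(ch(dep(d,u,v))*1e3).round(1))
# grip top pixels
Q=np.c_[(P.reshape(-1,3)[:,:2]-C)@RX.T,P.reshape(-1,3)[:,2]]
m=(abs(Q[:,0])<.074)&(abs(Q[:,1])<.06)&(abs(Q[:,2]-.123)<.004)
print('grip top',m.sum(),Q[m].mean(0),Q[m].min(0),Q[m].max(0))
for n,y in(('R',-.112),('M',0),('L',.112)):
    m=(Q[:,0]<-.076)&(abs(Q[:,1]-y)<.015)&(Q[:,2]>.03)&(Q[:,2]<.062)
    print(n,m.sum(),np.percentile(Q[m],[1,50],axis=0))
    m=(Q[:,0]<-.05)&(abs(Q[:,1]-y)<.04)&(Q[:,2]>.07)&(Q[:,2]<.08)
    print('front',m.sum(),np.percentile(Q[m],[2,98],axis=0) if m.sum() else '')
E
```

```text
grip [-29.4  -1.8 123. ] [-29.5  -1.7 123.4]
pivot [21.6  3.2 94. ] [20.6  3.6 96.4]
kR [-157.2 -110.6   44. ] [-155.4 -106.1   53.5]
kM [-103.     0.4   44. ] [-102.7    1.9   55. ]
kL [-116.1  112.6   44. ] [-115.5  110.5   54.5]
pinR [ -0.3 -20.1  90. ] [ -1.2 -19.5  92.7]
pinL [-1.2 18.6 90. ] [-1.9 18.8 92. ]
fR [-130.4 -107.1   76. ] [-130.6 -107.8   74.6]
fM [-79.9  -2.1  76. ] [-79.7  -2.5  73.3]
fL [-90.5 111.4  76. ] [-90.5 111.7  74.6]
combR [69.  85.7 89. ] [72.3 86.5 83.2]
combtip [-43.6 115.6  89. ] [-43.8 115.4  89.8]
grip top 259 [-0.0264 -0.0042  0.1225] [-0.0338 -0.012   0.1191] [-0.0187  0.003   0.1245]
R 610 [[-0.1571 -0.1244  0.0373]
 [-0.1475 -0.1087  0.0509]]
front 1317 [[-0.1333 -0.1506  0.0711]
 [-0.0893 -0.0737  0.0777]]
M 449 [[-0.1038 -0.011   0.0313]
 [-0.0952  0.0015  0.0517]]
front 663 [[-0.0806 -0.0382  0.0714]
 [-0.0741  0.0388  0.0753]]
L 432 [[-0.1165  0.1005  0.0445]
 [-0.1081  0.1104  0.0518]]
front 1181 [[-0.0931  0.0737  0.0716]
 [-0.0742  0.1503  0.0791]]
```

Call:
apply_moves(
  increments=[
    [[-0.2, 0, -1, 0], [-0.2, 0, -1, 0], [0, 0, -1, 0], [0, 0, -0.37, 0], [0, 0, 0, 0]],
  ],
)

```text
clock: 2.7
tool_pos: [0.6308, -0.0853, 0.4045]
ee_rot: [[0.983, -0.0, -0.182], [0.182, 0.0, 0.983], [-0.0, -1.0, 0.0]]
contact_force: [0.1, 0.3, -0.4]
opening: 0.0
```

Call:
apply_moves(
  increments=[
    [[0, 1, 0, 0], [0, 1, 0, 0], [0, 1, 0, 0], [0, 1, 0, 0], [0, 0.8, 0, 0]],
  ],
)

```text
clock: 3.32
tool_pos: [0.6305, -0.0837, 0.2835]
ee_rot: [[0.983, -0.001, -0.184], [0.184, 0.001, 0.983], [-0.001, -1.0, 0.001]]
contact_force: [-0.7, 0.2, -0.1]
opening: 0.002
```

Call:
apply_moves(
  increments=[
    [[0, 0.3, 0, 0], [0, 0, 0, 0]],
  ],
)

```text
clock: 3.58
tool_pos: [0.6306, -0.0844, 0.277]
ee_rot: [[0.983, -0.001, -0.183], [0.183, 0.0, 0.983], [-0.001, -1.0, 0.0]]
contact_force: [0.6, 0.9, 0.1]
opening: 0.003
```

```bash
python3 - <<'E'
from h import *
st(); grab('wrist','w2')
E
```

```text
t 3.58 tcp chest mm [-25.5 -39.8 277. ] tip z 104.0 yaw of x 10.57 Fchest [0.75 0.82 0.05] open 0.0032259477219264677
```

View pics/w2.png

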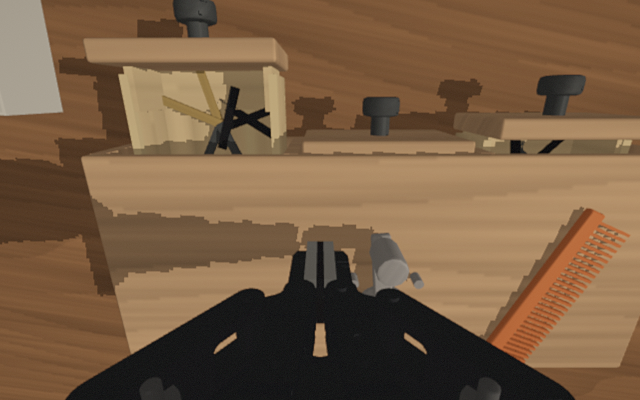

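Call:
apply_moves(
  increments=[
    [[0, 0, 0.12, 0], [0, 0, 0.12, 0], [0, 0, 0.08, 0], [0, 0, 0.08, 0], [0, 0, 0.08, 0]],
  ],
)

```text
clock: 4.25
tool_pos: [0.6284, -0.0727, 0.2772]
ee_rot: [[0.983, 0.0, -0.183], [0.183, 0.0, 0.983], [0.0, -1.0, 0.0]]
contact_force: [0.2, -0.1, 0.5]
opening: -0.001
```

Call:
apply_moves(
  increments=[
    [[0, 0, 0.08, 0], [0, 0, 0.08, 0], [0, 0, 0.08, 0]],
  ],
)

```text
clock: 4.62
tool_pos: [0.6272, -0.0671, 0.2771]
ee_rot: [[0.983, -0.0, -0.183], [0.183, -0.0, 0.983], [-0.0, -1.0, -0.0]]
contact_force: [-1.4, -1.9, -0.2]
opening: 0.0
```

Call:
apply_moves(
  increments=[
    [[0, 0, 0.08, 0], [0, 0, 0.08, 0], [0, 0, 0.08, 0]],
  ],
)

```text
clock: 5.0
tool_pos: [0.6261, -0.0609, 0.2772]
ee_rot: [[0.983, -0.0, -0.183], [0.183, 0.0, 0.983], [-0.0, -1.0, 0.0]]
contact_force: [-1.0, -1.9, -1.2]
opening: 0.001
```

```bash
python3 - <<'E'
from h import *
st(); grab('wrist','w3')
E
```

```text
t 5.0 tcp chest mm [-25.6 -15.9 277.2] tip z 104.2 yaw of x 10.56 Fchest [-1.35 -1.64 -1.15] open 0.0012175722916134557
```

View pics/w3.png

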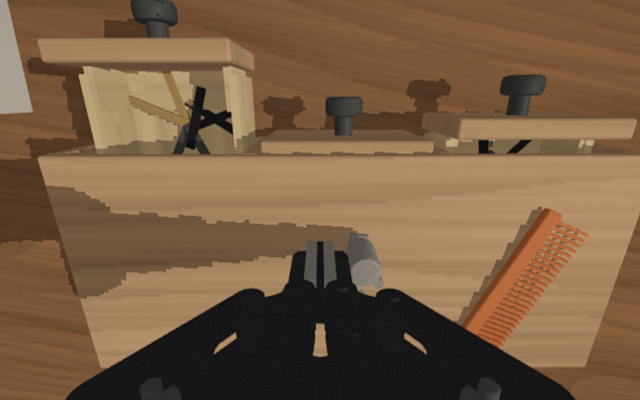

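Call:
apply_moves(
  increments=[
    [[0, 0, 0.08, 0], [0, 0, 0.08, 0], [0, 0, 0.08, 0]],
  ],
)

```text
clock: 5.42
tool_pos: [0.6251, -0.055, 0.2772]
ee_rot: [[0.983, 0.0, -0.183], [0.183, 0.0, 0.983], [0.0, -1.0, -0.0]]
contact_force: [0.1, -1.2, -1.2]
opening: 0.001
```

Call:
apply_moves(
  increments=[
    [[0, 0, 0.08, 0], [0, 0, 0.08, 0]],
  ],
)

```text
clock: 5.68
tool_pos: [0.6246, -0.0511, 0.2773]
ee_rot: [[0.983, 0.001, -0.183], [0.183, -0.0, 0.983], [0.001, -1.0, -0.0]]
contact_force: [0.8, -1.5, -1.0]
opening: 0.002
```

Call:
apply_moves(
  increments=[
    [[0, 0, 0.06, 0], [0, 0, 0.06, 0]],
  ],
)

```text
clock: 5.92
tool_pos: [0.624, -0.0482, 0.2775]
ee_rot: [[0.983, 0.001, -0.183], [0.183, -0.0, 0.983], [0.001, -1.0, -0.0]]
contact_force: [2.5, -1.5, 0.6]
opening: 0.001
```

```bash
python3 - <<'E'
from h import *
st()
E
```

```text
t 5.92 tcp chest mm [-25.4  -3.  277.5] tip z 104.5 yaw of x 10.56 Fchest [ 2.21 -1.9   0.62] open 0.0013739354169674137
```

Call:
apply_moves(
  increments=[
    [[0, 0, 0.06, 0], [0, 0, 0.04, 0]],
  ],
)

```text
clock: 6.18
tool_pos: [0.6235, -0.0458, 0.2775]
ee_rot: [[0.983, 0.001, -0.183], [0.183, -0.0, 0.983], [0.001, -1.0, -0.0]]
contact_force: [3.0, -2.2, -0.4]
opening: 0.003
```

Call:
apply_moves(
  increments=[
    [[0, 0, 0.04, 0]],
  ],
)

```text
clock: 6.3
tool_pos: [0.6234, -0.0452, 0.2775]
ee_rot: [[0.983, 0.001, -0.183], [0.183, -0.001, 0.983], [0.001, -1.0, -0.001]]
contact_force: [2.7, -4.4, -0.6]
opening: 0.0
```

Call:
apply_moves(
  increments=[
    [[0, 0, 0.04, 0]],
  ],
)

```text
clock: 6.42
tool_pos: [0.6233, -0.0448, 0.2775]
ee_rot: [[0.983, 0.001, -0.183], [0.183, -0.002, 0.983], [0.001, -1.0, -0.003]]
contact_force: [3.3, -9.1, -1.2]
opening: -0.001
```

```bash
python3 - <<'E'
from h import *
st(); grab('wrist','w4')
E
```

```text
t 6.42 tcp chest mm [-25.5   0.5 277.5] tip z 104.5 yaw of x 10.55 Fchest [ 1.6  -9.61 -1.23] open -0.0009989540413438609
```

View pics/w4.png

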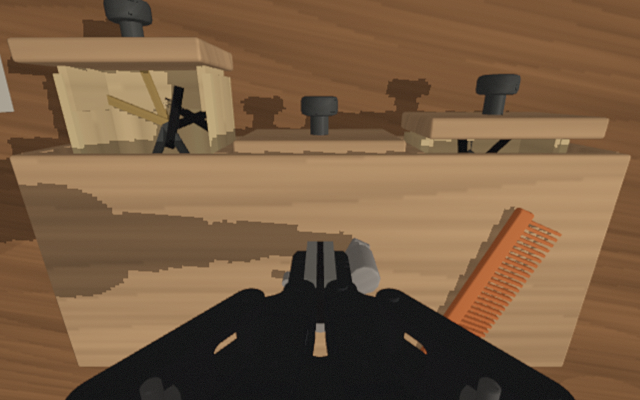

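Call:
apply_moves(
  increments=[
    [[0, 0, -0.3, 0], [0, -0.3, -0.1, 0], [-0.8, 0, 0, 0], [-1, 0, 0, 0], [-1, 0, 0, 0]],
  ],
)

```text
clock: 7.1
tool_pos: [0.5552, -0.0664, 0.285]
ee_rot: [[0.983, -0.0, -0.183], [0.183, 0.001, 0.983], [-0.0, -1.0, 0.001]]
contact_force: [-0.4, 0.5, -0.5]
opening: 0.001
```

Call:
apply_moves(
  increments=[
    [[-1, 0, 0.4, 0], [-0.8, 0, 0, 0], [0, 0, 0, 0]],
  ],
)

```text
clock: 7.48
tool_pos: [0.5091, -0.0648, 0.2849]
ee_rot: [[0.983, -0.001, -0.183], [0.183, 0.001, 0.983], [-0.0, -1.0, 0.001]]
contact_force: [0.5, 0.2, 1.0]
opening: 0.004
```

```bash
python3 - <<'E'
from h import *
st(); grab('wrist','w5')
d=load('w5'); P=cloud(d).reshape(-1,3); Q=np.c_[(P[:,:2]-C)@RX.T,P[:,2]]
m=(abs(Q[:,0])<.074)&(abs(Q[:,1])<.06)&(abs(Q[:,2]-.123)<.004)
print('grip top',m.sum(),Q[m].mean(0) if m.sum() else '')
E
```

```text
t 7.47 tcp chest mm [-141.4    1.9  284.9] tip z 111.9 yaw of x 10.53 Fchest [0.52 0.13 0.98] open 0.003726715325434122
grip top 0
```

View pics/w5.png

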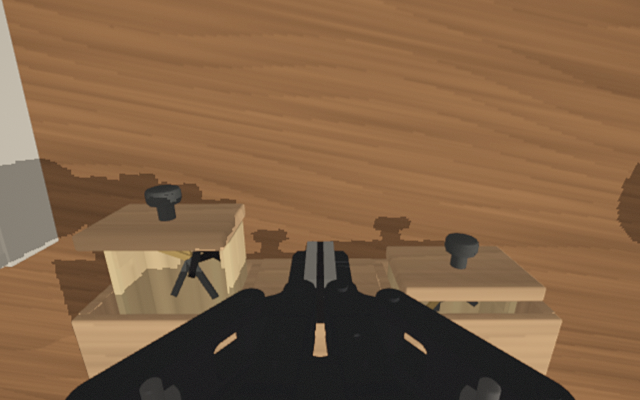

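Call:
apply_moves(
  increments=[
    [[0, 1, 0, 0], [0, 1, 0, 0], [0, 0.95, 0, 0], [0, 0, 0, 0], [0.3, 0, -0.07, 0]],
  ],
)

```text
clock: 8.15
tool_pos: [0.5185, -0.0653, 0.2117]
ee_rot: [[0.983, 0.001, -0.183], [0.183, -0.0, 0.983], [0.001, -1.0, -0.0]]
contact_force: [-0.2, -0.3, 0.1]
opening: -0.002
```

Call:
apply_moves(
  increments=[
    [[0.2, 0, 0, 0], [0.12, 0, 0, 0], [0.08, 0, 0, 0], [0.04, 0, 0, 0]],
  ],
)

```text
clock: 8.65
tool_pos: [0.5285, -0.0632, 0.2111]
ee_rot: [[0.983, 0.0, -0.183], [0.183, -0.0, 0.983], [0.0, -1.0, -0.0]]
contact_force: [0.5, -0.7, -0.9]
opening: -0.0
```

```bash
python3 - <<'E'
from h import *
st(); grab('wrist','w6')
E
```

```text
t 8.65 tcp chest mm [-122.    -0.2  211.1] tip z 38.1 yaw of x 10.57 Fchest [ 0.41 -0.74 -0.92] open -0.00017044859759746974
```

View pics/w6.png

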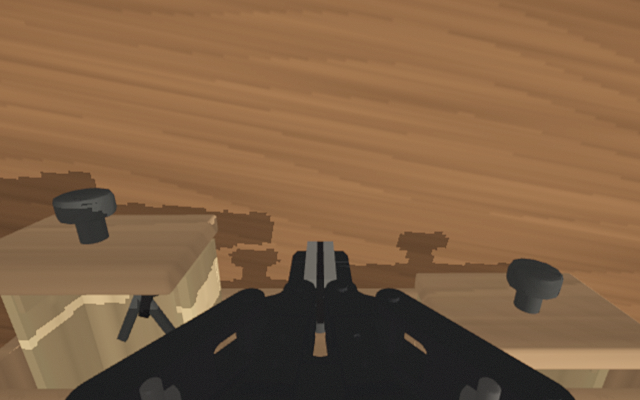

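Call:
apply_moves(
  increments=[
    [[0.06, 0, 0, 0], [0.06, 0, 0, 0], [0.06, 0, 0, 0]],
  ],
)

```text
clock: 9.07
tool_pos: [0.5329, -0.0625, 0.2109]
ee_rot: [[0.983, -0.0, -0.183], [0.183, -0.0, 0.983], [-0.0, -1.0, 0.0]]
contact_force: [0.2, 0.8, -0.3]
opening: 0.0
```

Call:
apply_moves(
  increments=[
    [[0.04, 0, 0, 0], [0.04, 0, 0, 0]],
  ],
)

```text
clock: 9.32
tool_pos: [0.5339, -0.0622, 0.2107]
ee_rot: [[0.983, -0.004, -0.184], [0.184, -0.0, 0.983], [-0.004, -1.0, 0.0]]
contact_force: [-9.3, -2.7, 7.2]
opening: 0.003
```

Call:
apply_moves(
  increments=[
    [[0.04, 0, 0, 0], [0.04, 0, 0, 0]],
  ],
)

```text
clock: 9.57
tool_pos: [0.5347, -0.0621, 0.2104]
ee_rot: [[0.983, -0.008, -0.184], [0.184, -0.001, 0.983], [-0.008, -1.0, 0.001]]
contact_force: [-15.9, -4.8, 13.6]
opening: -0.001
```

Call:
apply_moves(
  increments=[
    [[-0.12, 0, 0, 0]],
  ],
)

```text
clock: 9.7
tool_pos: [0.5333, -0.0624, 0.2106]
ee_rot: [[0.983, -0.002, -0.183], [0.183, 0.0, 0.983], [-0.002, -1.0, 0.0]]
contact_force: [-0.1, 0.1, 0.1]
opening: 0.005
```

```bash
python3 - <<'E'
from h import *
st(); s=sensors.state(); print(s['wrist_torque'],s['contact_force'])
d=grab('side','s7'); d2=grab('scene','c7')
cv2.imwrite('pics/s7z.png',cv2.resize(d['image'][60:260,200:400,::-1],(600,600),interpolation=3))
E
```

```text
t 9.7 tcp chest mm [-117.2   -0.2  210.6] tip z 37.6 yaw of x 10.55 Fchest [-0.11  0.09  0.07] open 0.005060982813961836
[0.0256 0.0003 0.0094] [-0.1226  0.0645  0.0745]
```

View pics/s7z.png

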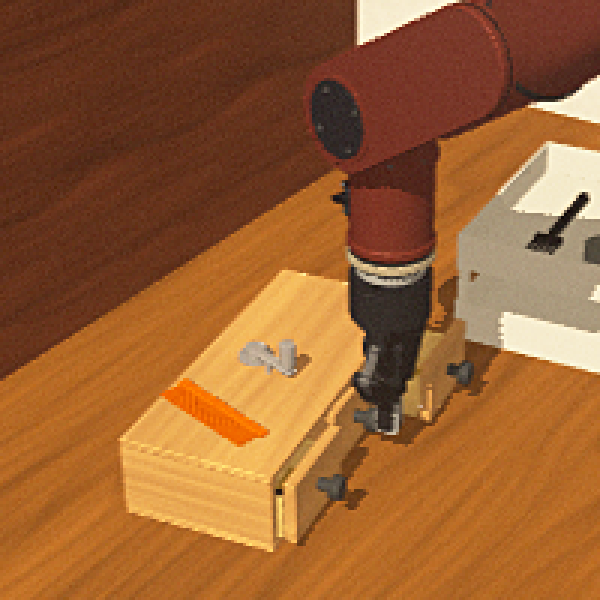

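Call:
apply_moves(
  increments=[
    [[-1, 0, 0, 0], [-0.4, 0, 0.6, 0], [0, 0, 1, 0], [0, 0, 1, 0], [0, 0, 1, 0]],
  ],
)

```text
clock: 10.42
tool_pos: [0.483, 0.0213, 0.2113]
ee_rot: [[0.983, 0.001, -0.183], [0.183, 0.0, 0.983], [0.001, -1.0, 0.0]]
contact_force: [0.5, 0.3, 1.0]
opening: -0.003
```

Call:
apply_moves(
  increments=[
    [[0, 0, 0.88, 0], [0, 0, 0, 0], [0, 0, 0, 0]],
  ],
)

```text
clock: 10.8
tool_pos: [0.4792, 0.0416, 0.2112]
ee_rot: [[0.983, 0.001, -0.184], [0.184, -0.0, 0.983], [0.001, -1.0, -0.0]]
contact_force: [-0.0, -0.5, -0.8]
opening: 0.001
```

```bash
python3 - <<'E'
from h import *
st(); grab('wrist','w8')
E
```

```text
t 10.8 tcp chest mm [-151.2  111.9  211.2] tip z 38.2 yaw of x 10.6 Fchest [-0.12 -0.52 -0.82] open 0.0013964558815861613
```

View pics/w8.png

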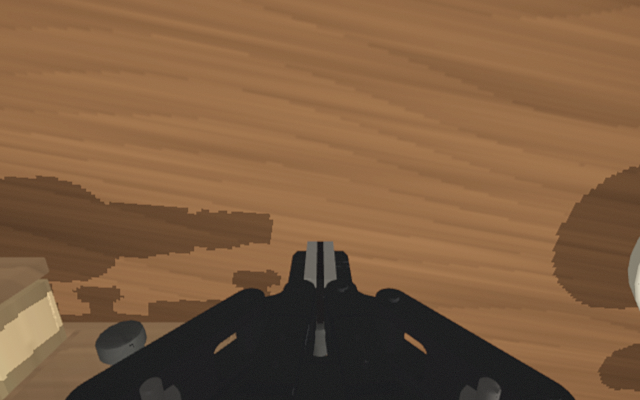

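Call:
apply_moves(
  increments=[
    [[0.4, 0, 0, 0], [0.25, 0, 0, 0], [0.1, 0, 0, 0], [0.08, 0, 0, 0]],
  ],
)

```text
clock: 11.35
tool_pos: [0.4995, 0.0451, 0.2108]
ee_rot: [[0.983, -0.0, -0.183], [0.183, 0.0, 0.983], [-0.0, -1.0, 0.0]]
contact_force: [-0.2, 0.2, -0.7]
opening: 0.001
```

Call:
apply_moves(
  increments=[
    [[0.06, 0, 0, 0], [0.06, 0, 0, 0]],
  ],
)

```text
clock: 11.6
tool_pos: [0.5019, 0.0457, 0.2107]
ee_rot: [[0.983, -0.002, -0.183], [0.183, -0.0, 0.983], [-0.002, -1.0, 0.0]]
contact_force: [-2.0, -1.3, 0.7]
opening: 0.001
```

Call:
apply_moves(
  increments=[
    [[0.06, 0, 0, 0], [0.06, 0, 0, 0]],
  ],
)

```text
clock: 11.85
tool_pos: [0.505, 0.0463, 0.2107]
ee_rot: [[0.983, -0.001, -0.183], [0.183, -0.0, 0.983], [-0.001, -1.0, 0.0]]
contact_force: [-2.0, -1.3, -0.2]
opening: -0.0
```

Sliding freely at about 2 N.

Call:
apply_moves(
  increments=[
    [[0.06, 0, 0, 0], [0.06, 0, 0, 0]],
  ],
)

```text
clock: 12.1
tool_pos: [0.5081, 0.0469, 0.2107]
ee_rot: [[0.983, -0.001, -0.183], [0.183, -0.0, 0.983], [-0.001, -1.0, 0.0]]
contact_force: [-2.7, -0.1, -1.5]
opening: -0.003
```

Call:
apply_moves(
  increments=[
    [[0.05, 0, 0, 0], [0.05, 0, 0, 0]],
  ],
)

```text
clock: 12.35
tool_pos: [0.5106, 0.0474, 0.2107]
ee_rot: [[0.983, -0.0, -0.183], [0.183, -0.0, 0.983], [-0.0, -1.0, 0.0]]
contact_force: [-2.0, -1.4, -1.6]
opening: -0.001
```

Call:
apply_moves(
  increments=[
    [[0.05, 0, 0, 0], [0.05, 0, 0, 0]],
  ],
)

```text
clock: 12.6
tool_pos: [0.5131, 0.0479, 0.2108]
ee_rot: [[0.983, -0.0, -0.183], [0.183, 0.0, 0.983], [-0.0, -1.0, 0.0]]
contact_force: [-2.6, -0.9, -1.9]
opening: 0.0
```

Call:
apply_moves(
  increments=[
    [[0.05, 0, 0, 0], [0.05, 0, 0, 0]],
  ],
)

```text
clock: 12.85
tool_pos: [0.5156, 0.0483, 0.2109]
ee_rot: [[0.983, -0.0, -0.183], [0.183, 0.0, 0.983], [-0.0, -1.0, 0.0]]
contact_force: [-2.3, -0.5, -2.6]
opening: -0.001
```

Call:
apply_moves(
  increments=[
    [[0.05, 0, 0, 0], [0.04, 0, 0, 0]],
  ],
)

```text
clock: 13.1
tool_pos: [0.5178, 0.0487, 0.2109]
ee_rot: [[0.983, -0.0, -0.183], [0.183, 0.0, 0.983], [-0.0, -1.0, 0.0]]
contact_force: [-1.8, -0.5, -1.8]
opening: -0.003
```

Call:
apply_moves(
  increments=[
    [[0.04, 0, 0, 0], [0.04, 0, 0, 0]],
  ],
)

```text
clock: 13.35
tool_pos: [0.5198, 0.0491, 0.2109]
ee_rot: [[0.983, -0.0, -0.183], [0.183, 0.0, 0.983], [-0.0, -1.0, 0.0]]
contact_force: [-2.8, -0.8, -2.5]
opening: -0.0
```

Call:
apply_moves(
  increments=[
    [[0.04, 0, 0, 0], [0.03, 0, 0, 0]],
  ],
)

```text
clock: 13.6
tool_pos: [0.5212, 0.0493, 0.2109]
ee_rot: [[0.983, -0.002, -0.183], [0.183, -0.0, 0.983], [-0.002, -1.0, 0.0]]
contact_force: [-6.1, -1.4, 2.6]
opening: 0.002
```

Call:
apply_moves(
  increments=[
    [[0.03, 0, 0, 0]],
  ],
)

```text
clock: 13.72
tool_pos: [0.5215, 0.0494, 0.2109]
ee_rot: [[0.983, -0.003, -0.184], [0.184, -0.0, 0.983], [-0.003, -1.0, 0.0]]
contact_force: [-8.8, -1.8, 4.8]
opening: 0.004
```

Call:
apply_moves(
  increments=[
    [[-1, 0, 0, 0], [-1, 0, 0, 0], [-1, 0, 0, 0], [-0.4, 0, 0, 0], [0, 0, 0, 0]],
  ],
)

```text
clock: 14.35
tool_pos: [0.4392, 0.0338, 0.2116]
ee_rot: [[0.983, 0.002, -0.183], [0.183, -0.0, 0.983], [0.002, -1.0, -0.001]]
contact_force: [0.3, 0.4, -0.6]
opening: -0.003
```

```bash
python3 - <<'E'
from h import *
st()
for n in('scene0','c7','w1'):
    P=cloud(load(n)).reshape(-1,3); Q=np.c_[(P[:,:2]-C)@RX.T,P[:,2]]
    m=(Q[:,1]<-.18)&(Q[:,1]>-.6)&(Q[:,0]>-.4)&(Q[:,0]<.3)&(Q[:,2]>.05)&(Q[:,2]<.14)
    print(n,m.sum(),np.percentile(Q[m],[1,99],axis=0)); 
    m2=m&(abs(Q[:,2]-.125)<.006); 
    if m2.sum(): r=cv2.minAreaRect(Q[m2][:,:2].astype(np.float32)); print(r,cv2.boxPoints(r))
d=grab('scene','c8')
P=cloud(d).reshape(-1,3); Q=np.c_[(P[:,:2]-C)@RX.T,P[:,2]]
m=(abs(Q[:,0])<.074)&(abs(Q[:,1])<.06)&(abs(Q[:,2]-.12)<.008)
print('grip',m.sum(),Q[m].mean(0))
cv2.imwrite('pics/c8z.png',cv2.resize(d['image'][130:290,110:400,::-1],(797,440),interpolation=3))
E
```

```text
t 14.35 tcp chest mm [-192.   111.6  211.6] tip z 38.6 yaw of x 10.54 Fchest [ 0.42  0.33 -0.56] open -0.0027686708005952546
scene0 6514 [[-0.309  -0.4958  0.0719]
 [-0.097  -0.232   0.1279]]
((-0.20349884033203125, -0.3643125593662262), (0.2622225284576416, 0.208732470870018), 86.3861312866211) [[-0.3159 -0.4886]
 [-0.1076 -0.5017]
 [-0.0911 -0.24  ]
 [-0.2994 -0.2269]]
c7 6510 [[-0.3084 -0.4956  0.0703]
 [-0.0972 -0.2321  0.1278]]
((-0.20295822620391846, -0.3646814823150635), (0.2620503306388855, 0.2075018435716629), 86.51252746582031) [[-0.3145 -0.4892]
 [-0.1074 -0.5018]
 [-0.0914 -0.2402]
 [-0.2985 -0.2276]]
w1 415 [[-0.1059 -0.2477  0.0505]
 [-0.0942 -0.2398  0.0879]]
grip 37 [-0.0211  0.0222  0.1214]
```

View pics/c8z.png

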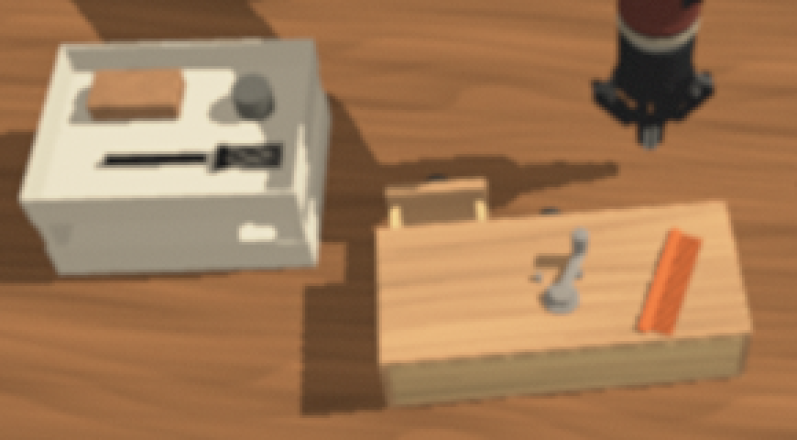

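Call:
apply_moves(
  increments=[
    [[0, 0, -1, 0], [0, 0, -1, 0], [0, 0, -1, 0], [0, 0, -1, 0], [0, 0, -1, 0]],
  ],
)

```text
clock: 15.02
tool_pos: [0.4629, -0.0901, 0.2114]
ee_rot: [[0.983, 0.002, -0.183], [0.183, -0.001, 0.983], [0.002, -1.0, -0.001]]
contact_force: [-0.1, -0.5, 0.5]
opening: 0.005
```

Call:
apply_moves(
  increments=[
    [[0, 0, -1, 0], [0, 0, -1, 0], [0, 0, -1, 0], [0, 0, -0.9, 0], [0, 0, 0, 0]],
  ],
)

```text
clock: 15.65
tool_pos: [0.4803, -0.1864, 0.2113]
ee_rot: [[0.983, 0.001, -0.182], [0.182, -0.001, 0.983], [0.001, -1.0, -0.001]]
contact_force: [-0.3, 0.5, 0.6]
opening: -0.0
```

```bash
python3 - <<'E'
from h import *
st(); print(sensors.state()['joints'])
E
```

```text
t 15.65 tcp chest mm [-192.1 -112.4  211.3] tip z 38.3 yaw of x 10.46 Fchest [-0.19  0.52  0.58] open -0.00018024298187712035
[-0.5234  0.1931  1.9562 -0.      0.991  -2.2767]
```

Call:
apply_moves(
  increments=[
    [[0.5, 0, 0, 0], [0.2, 0, 0, 0], [0.1, 0, 0, 0], [0.08, 0, 0, 0], [0.08, 0, 0, 0]],
  ],
)

```text
clock: 16.27
tool_pos: [0.5027, -0.1801, 0.2108]
ee_rot: [[0.983, -0.001, -0.184], [0.184, 0.0, 0.983], [-0.001, -1.0, 0.001]]
contact_force: [-2.1, 1.1, 1.5]
opening: -0.004
```

Call:
apply_moves(
  increments=[
    [[0.08, 0, 0, 0], [0.08, 0, 0, 0], [0.08, 0, 0, 0]],
  ],
)

```text
clock: 16.65
tool_pos: [0.5088, -0.1791, 0.2107]
ee_rot: [[0.983, -0.001, -0.183], [0.183, 0.0, 0.983], [-0.001, -1.0, 0.001]]
contact_force: [-3.7, 1.4, 0.6]
opening: 0.0
```

Call:
apply_moves(
  increments=[
    [[0.1, 0, 0, 0], [0.1, 0, 0, 0], [0.1, 0, 0, 0], [0.1, 0, 0, 0]],
  ],
)

```text
clock: 17.15
tool_pos: [0.5188, -0.1774, 0.2108]
ee_rot: [[0.983, -0.0, -0.183], [0.183, 0.0, 0.983], [-0.0, -1.0, 0.0]]
contact_force: [-2.7, 2.5, -1.2]
opening: -0.001
```

Call:
apply_moves(
  increments=[
    [[0.1, 0, 0, 0], [0.1, 0, 0, 0], [0.1, 0, 0, 0], [0.1, 0, 0, 0]],
  ],
)

```text
clock: 17.65
tool_pos: [0.5287, -0.1756, 0.2109]
ee_rot: [[0.983, -0.0, -0.183], [0.183, -0.0, 0.983], [-0.0, -1.0, -0.0]]
contact_force: [-2.6, -0.4, -0.9]
opening: -0.004
```

Call:
apply_moves(
  increments=[
    [[0.1, 0, 0, 0], [0.1, 0, 0, 0], [0.1, 0, 0, 0], [0.1, 0, 0, 0]],
  ],
)

```text
clock: 18.15
tool_pos: [0.5385, -0.1738, 0.2109]
ee_rot: [[0.983, -0.0, -0.183], [0.183, -0.0, 0.983], [-0.0, -1.0, -0.0]]
contact_force: [-2.1, 0.6, -2.1]
opening: -0.0
```

Call:
apply_moves(
  increments=[
    [[0.08, 0, 0, 0], [0.08, 0, 0, 0], [0.08, 0, 0, 0]],
  ],
)

```text
clock: 18.52
tool_pos: [0.5444, -0.1727, 0.211]
ee_rot: [[0.983, 0.0, -0.183], [0.183, -0.0, 0.983], [-0.0, -1.0, -0.0]]
contact_force: [-2.0, 0.0, -1.7]
opening: -0.002
```

Call:
apply_moves(
  increments=[
    [[0.06, 0, 0, 0], [0.06, 0, 0, 0], [0.06, 0, 0, 0]],
  ],
)

```text
clock: 18.9
tool_pos: [0.5488, -0.1719, 0.211]
ee_rot: [[0.983, 0.0, -0.183], [0.183, -0.0, 0.983], [0.0, -1.0, -0.0]]
contact_force: [-2.5, -0.3, -2.1]
opening: 0.002
```

Call:
apply_moves(
  increments=[
    [[0.05, 0, 0, 0], [0.05, 0, 0, 0]],
  ],
)

```text
clock: 19.15
tool_pos: [0.5513, -0.1714, 0.211]
ee_rot: [[0.983, 0.0, -0.183], [0.183, -0.0, 0.983], [0.0, -1.0, -0.0]]
contact_force: [-2.0, 0.8, -1.1]
opening: 0.005
```

Call:
apply_moves(
  increments=[
    [[0.04, 0, 0, 0], [0.04, 0, 0, 0]],
  ],
)

```text
clock: 19.4
tool_pos: [0.5532, -0.1711, 0.211]
ee_rot: [[0.983, 0.0, -0.183], [0.183, -0.0, 0.983], [0.0, -1.0, -0.0]]
contact_force: [-2.6, -0.2, -1.1]
opening: -0.0
```

Call:
apply_moves(
  increments=[
    [[0.04, 0, 0, 0], [0.04, 0, 0, 0]],
  ],
)

```text
clock: 19.65
tool_pos: [0.5552, -0.1707, 0.211]
ee_rot: [[0.983, 0.0, -0.183], [0.183, -0.0, 0.983], [0.0, -1.0, -0.0]]
contact_force: [-2.7, -0.4, -0.8]
opening: 0.001
```

Call:
apply_moves(
  increments=[
    [[0.04, 0, 0, 0], [0.04, 0, 0, 0]],
  ],
)

```text
clock: 19.9
tool_pos: [0.5572, -0.1703, 0.211]
ee_rot: [[0.983, 0.0, -0.183], [0.183, -0.0, 0.983], [0.0, -1.0, -0.0]]
contact_force: [-2.6, -0.8, -0.8]
opening: -0.003
```

Call:
apply_moves(
  increments=[
    [[0.04, 0, 0, 0], [0.04, 0, 0, 0]],
  ],
)

```text
clock: 20.15
tool_pos: [0.5591, -0.17, 0.211]
ee_rot: [[0.983, 0.0, -0.183], [0.183, -0.0, 0.983], [0.0, -1.0, -0.0]]
contact_force: [-2.4, -1.4, -0.7]
opening: -0.0
```

Call:
apply_moves(
  increments=[
    [[0.04, 0, 0, 0], [0.04, 0, 0, 0]],
  ],
)

```text
clock: 20.4
tool_pos: [0.5608, -0.1697, 0.2109]
ee_rot: [[0.983, -0.001, -0.183], [0.183, -0.0, 0.983], [-0.001, -1.0, 0.0]]
contact_force: [-6.1, -1.4, 2.0]
opening: 0.003
```

Call:
apply_moves(
  increments=[
    [[0.03, 0, 0, 0]],
  ],
)

```text
clock: 20.52
tool_pos: [0.5611, -0.1697, 0.2109]
ee_rot: [[0.983, -0.003, -0.184], [0.184, -0.0, 0.983], [-0.003, -1.0, 0.0]]
contact_force: [-9.1, -1.8, 4.1]
opening: -0.003
```

Call:
apply_moves(
  increments=[
    [[-0.8, 0, 0, 0], [0, -1, 0, 0], [0, -1, 0, 0], [0, -1, 1, 0], [0, -0.4, 1, 0]],
  ],
)

```text
clock: 21.15
tool_pos: [0.5341, -0.1239, 0.2988]
ee_rot: [[0.983, 0.006, -0.182], [0.182, -0.002, 0.983], [0.005, -1.0, -0.003]]
contact_force: [-0.1, -0.1, 0.6]
opening: 0.003
```

Call:
apply_moves(
  increments=[
    [[0, 0, 1, 0], [0, 0, 1, 0], [0, 0, 1, 0], [0, 0, 1, 0], [1, 0, 0.7, 0]],
  ],
)

```text
clock: 21.78
tool_pos: [0.5358, -0.0028, 0.2966]
ee_rot: [[0.983, 0.002, -0.183], [0.183, 0.0, 0.983], [0.002, -1.0, -0.0]]
contact_force: [0.1, -0.6, 0.1]
opening: 0.002
```

Call:
apply_moves(
  increments=[
    [[1, 0, 0, 0], [1, 0, 0, 0], [1, 0, 0, 0], [0, 0, 0, 0]],
  ],
)

```text
clock: 22.28
tool_pos: [0.6112, 0.0102, 0.2967]
ee_rot: [[0.983, 0.003, -0.184], [0.184, 0.0, 0.983], [0.003, -1.0, -0.0]]
contact_force: [0.1, -0.1, -0.3]
opening: -0.001
```

```bash
python3 - <<'E'
from h import *
st(); grab('wrist','w9')
P=cloud(load('w9')).reshape(-1,3); Q=np.c_[(P[:,:2]-C)@RX.T,P[:,2]]
m=(abs(Q[:,0])<.074)&(abs(Q[:,1])<.04)&(abs(Q[:,2]-.123)<.004)
print('grip',m.sum(),Q[m].mean(0))
E
```

```text
t 22.27 tcp chest mm [-27.2  56.8 296.7] tip z 123.7 yaw of x 10.59 Fchest [ 0.06 -0.08 -0.26] open -0.001172689846894646
grip 637 [-0.0224  0.0222  0.1224]
```

View pics/w9.png

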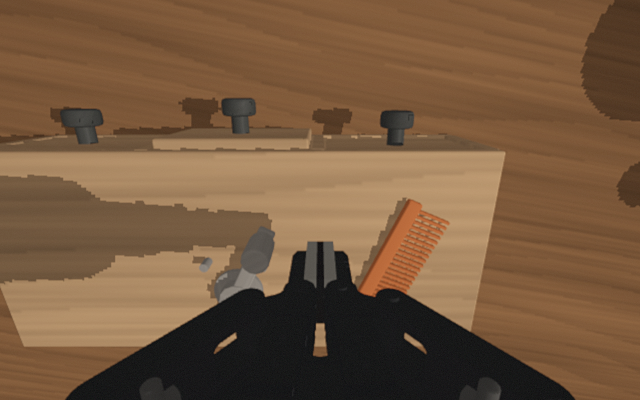

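Call:
apply_moves(
  increments=[
    [[0.05, 0.5, 0, 0], [0, 0.28, 0, 0], [0, 0, -0.3, 0], [0, 0, -0.1, 0], [0, 0, 0, 0]],
  ],
)

```text
clock: 22.95
tool_pos: [0.6129, -0.0002, 0.2769]
ee_rot: [[0.983, 0.001, -0.183], [0.183, -0.0, 0.983], [0.001, -1.0, -0.0]]
contact_force: [0.0, -0.4, -0.6]
opening: -0.001
```

Call:
apply_moves(
  increments=[
    [[0, 0, -0.08, 0], [0, 0, -0.08, 0], [0, 0, -0.08, 0]],
  ],
)

```text
clock: 23.32
tool_pos: [0.6136, -0.0053, 0.2764]
ee_rot: [[0.983, -0.001, -0.183], [0.183, 0.001, 0.983], [-0.001, -1.0, 0.001]]
contact_force: [-2.5, 2.5, 1.5]
opening: 0.005
```

Call:
apply_moves(
  increments=[
    [[0, 0, -0.06, 0], [0, 0, -0.06, 0]],
  ],
)

```text
clock: 23.58
tool_pos: [0.6141, -0.0084, 0.2762]
ee_rot: [[0.983, -0.001, -0.183], [0.183, 0.0, 0.983], [-0.001, -1.0, 0.001]]
contact_force: [-2.8, 3.0, 0.2]
opening: -0.004
```

Call:
apply_moves(
  increments=[
    [[0, 0, -0.05, 0], [0, 0, -0.05, 0]],
  ],
)

```text
clock: 23.82
tool_pos: [0.6148, -0.0111, 0.2762]
ee_rot: [[0.983, -0.0, -0.183], [0.183, 0.0, 0.983], [-0.0, -1.0, 0.0]]
contact_force: [-2.1, 2.3, -0.1]
opening: -0.001
```

Call:
apply_moves(
  increments=[
    [[0, 0, -0.05, 0], [0, 0, -0.05, 0]],
  ],
)

```text
clock: 24.08
tool_pos: [0.6153, -0.0136, 0.2764]
ee_rot: [[0.983, -0.0, -0.183], [0.183, -0.0, 0.983], [-0.0, -1.0, -0.0]]
contact_force: [-2.6, 2.3, -0.4]
opening: 0.001
```

Call:
apply_moves(
  increments=[
    [[0, 0, -0.04, 0], [0, 0, -0.04, 0]],
  ],
)

```text
clock: 24.32
tool_pos: [0.6157, -0.0156, 0.2765]
ee_rot: [[0.983, 0.0, -0.183], [0.183, -0.0, 0.983], [0.0, -1.0, -0.0]]
contact_force: [-1.3, 2.4, 0.2]
opening: 0.002
```

Call:
apply_moves(
  increments=[
    [[0, 0, -0.05, 0], [0, 0, -0.05, 0], [0, 0, -0.05, 0]],
  ],
)

```text
clock: 24.7
tool_pos: [0.6164, -0.0193, 0.2765]
ee_rot: [[0.983, 0.0, -0.183], [0.183, -0.0, 0.983], [0.0, -1.0, -0.0]]
contact_force: [-1.1, 2.1, -0.6]
opening: 0.0
```

Call:
apply_moves(
  increments=[
    [[0, 0, -0.08, 0], [0, 0, -0.08, 0], [0, 0, -0.08, 0]],
  ],
)

```text
clock: 25.08
tool_pos: [0.6175, -0.0252, 0.2765]
ee_rot: [[0.983, 0.0, -0.183], [0.183, -0.0, 0.983], [0.0, -1.0, -0.0]]
contact_force: [-2.2, 1.8, 0.1]
opening: -0.005
```

Call:
apply_moves(
  increments=[
    [[0, 0, -0.08, 0], [0, 0, -0.08, 0], [0, 0, -0.08, 0]],
  ],
)

```text
clock: 25.45
tool_pos: [0.6186, -0.0311, 0.2765]
ee_rot: [[0.983, 0.0, -0.183], [0.183, -0.0, 0.983], [0.0, -1.0, -0.0]]
contact_force: [-1.4, 1.3, 0.4]
opening: -0.004
```

Call:
apply_moves(
  increments=[
    [[0, 0, -0.08, 0], [0, 0, -0.08, 0], [0, 0, -0.08, 0]],
  ],
)

```text
clock: 25.82
tool_pos: [0.6198, -0.037, 0.2765]
ee_rot: [[0.983, 0.0, -0.183], [0.183, 0.0, 0.983], [0.0, -1.0, -0.0]]
contact_force: [-1.2, 1.5, -1.0]
opening: -0.005
```

Call:
apply_moves(
  increments=[
    [[0, 0, -0.08, 0], [0, 0, -0.06, 0], [0, 0, -0.05, 0]],
  ],
)

```text
clock: 26.2
tool_pos: [0.6208, -0.0416, 0.2766]
ee_rot: [[0.983, 0.001, -0.183], [0.183, 0.0, 0.983], [0.001, -1.0, -0.0]]
contact_force: [1.4, 2.7, -0.4]
opening: -0.001
```

Call:
apply_moves(
  increments=[
    [[0, 0, -0.05, 0], [0, 0, -0.05, 0]],
  ],
)

```text
clock: 26.45
tool_pos: [0.6211, -0.044, 0.2766]
ee_rot: [[0.983, 0.0, -0.183], [0.183, 0.0, 0.983], [0.0, -1.0, -0.0]]
contact_force: [0.6, 2.5, -0.1]
opening: 0.001
```

Call:
apply_moves(
  increments=[
    [[0, 0, -0.04, 0], [0, 0, -0.04, 0]],
  ],
)

```text
clock: 26.7
tool_pos: [0.6214, -0.046, 0.2766]
ee_rot: [[0.983, 0.0, -0.183], [0.183, 0.0, 0.983], [0.0, -1.0, -0.0]]
contact_force: [1.3, 2.7, -0.2]
opening: -0.0
```

Call:
apply_moves(
  increments=[
    [[0, 0, -0.04, 0]],
  ],
)

```text
clock: 26.82
tool_pos: [0.6216, -0.0467, 0.2765]
ee_rot: [[0.983, 0.0, -0.183], [0.183, 0.001, 0.983], [0.0, -1.0, 0.001]]
contact_force: [1.2, 6.8, 1.3]
opening: 0.003
```

Call:
apply_moves(
  increments=[
    [[0, 0, -0.03, 0]],
  ],
)

```text
clock: 26.95
tool_pos: [0.6216, -0.047, 0.2765]
ee_rot: [[0.983, -0.0, -0.183], [0.183, 0.002, 0.983], [0.0, -1.0, 0.002]]
contact_force: [0.2, 7.3, 0.7]
opening: 0.003
```

Call:
apply_moves(
  increments=[
    [[0, 0, 0.2, 0], [0, 0, 0.3, 0], [0, -1, 0, 0], [0, -1, 0, 0], [0, -1, 0.5, 0]],
  ],
)

```text
clock: 27.58
tool_pos: [0.6169, -0.0235, 0.3521]
ee_rot: [[0.983, -0.0, -0.182], [0.182, -0.001, 0.983], [-0.001, -1.0, -0.001]]
contact_force: [0.1, -0.2, -0.2]
opening: -0.001
```

Call:
apply_moves(
  increments=[
    [[0, -1, 0.5, 0], [0.5, -1, 0.5, 0], [0.5, 0, 0, 0], [0, 0, 0, 0], [0, 0, 0, 0]],
  ],
)

```text
clock: 28.2
tool_pos: [0.6367, 0.0056, 0.3993]
ee_rot: [[0.983, -0.003, -0.183], [0.183, 0.0, 0.983], [-0.003, -1.0, 0.001]]
contact_force: [0.2, 1.0, 0.2]
opening: -0.002
```

```bash
python3 - <<'E'
from h import *
st(); grab('wrist','w10')
P=cloud(load('w10')).reshape(-1,3); Q=np.c_[(P[:,:2]-C)@RX.T,P[:,2]]
m=(abs(Q[:,0])<.074)&(abs(Q[:,1])<.04)&(abs(Q[:,2]-.123)<.004)
g=Q[m].mean(0); print('grip',m.sum(),g,'theta',.45-np.arctan2(g[1],.023-g[0]))
for n,y in(('R',-.112),('M',0),('L',.112)):
    m=(Q[:,0]<-.076)&(abs(Q[:,1]-y)<.015)&(Q[:,2]>.03)&(Q[:,2]<.062)
    print(n,m.sum(),np.percentile(Q[m],[1,50],axis=0)[0])
d=grab('scene','c10')
for n in('scene0','c10'):
    e=load(n); im=cv2.cvtColor(e['image'],cv2.COLOR_RGB2HSV)
    mm=(im[...,0]<14)&(im[...,1]>200)&(im[...,2]>200); mm[:200]=0; mm[260:]=0;mm[:,:330]=0;mm[:,385:]=0
    v,u=np.nonzero(mm); print('comb px',len(u),u.mean(),v.mean())
E
```

```text
t 28.2 tcp chest mm [ -3.   47.6 399.3] tip z 226.3 yaw of x 10.54 Fchest [0.39 0.9  0.21] open -0.0019238832517573246
grip 276 [-0.0216 -0.021   0.1225] theta 0.8899540014613623
R 459 [-0.0969 -0.1211  0.0404]
M 452 [-0.104  -0.0101  0.044 ]
L 389 [-0.0957  0.1004  0.0448]
comb px 0 nan nan
comb px 0 nan nan<stdin>:13: RuntimeWarning: Mean of empty slice.
  ret = ret.dtype.type(ret / rcount)
```

View pics/w10.png

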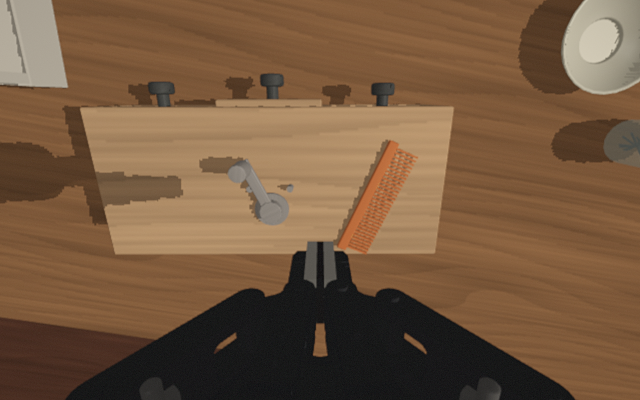

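View pics/c10.png

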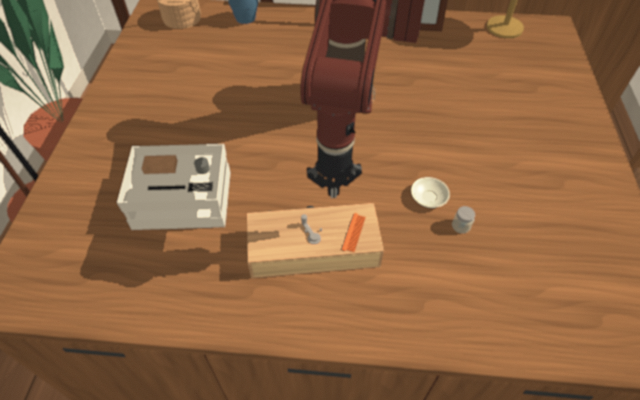

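The last pictures show all three fronts in: knobs at wrist pixels (161,88), (272,80) and (382,88). The lever grip is at (238,172), thrown right to about 0.89 rad. The dish, jar, comb and tray are at the same scene pixels as at the start, and the hand is clear.

```bash
python3 - <<'E'
from h import *
close_job(); st()
E
```

```text
the job is handed in; nothing more can be done
the job is handed in; nothing more can be done
```

The chest is locked and handed in at about 28 s. One push on the middle drawer may have broken the 20 N limit.

**What I did:** I pushed the lever left to its off stop. I then pressed the middle drawer, which was already home, and slid the left drawer (about 20 mm) and the right drawer (about 60 mm) in until each met a firm stop. Last, I threw the lever right to its stop and lifted the hand away. Sliding the drawers and swinging the lever took about 2 to 4 N. Forces reached about 10 N at the left and right drawers' stops and at the lever's off stop, and about 7 N at its right stop.

**Last checks:**
- **Lever:** it stood at about 0.89 rad. It passed 0.2 rad without catching, so no drawer was short of home.
- **Knob tips:** they measured about x = -97 (right), -104 (middle) and -96 mm (left), all inside the -109.5 mm limit.
- **Other things:** the comb, dish, jar and tray looked unmoved in the scene picture. I judged this by eye, because my colour check for the comb found no pixels.
- **Hand:** it was clear, with about 1 N of residual force.

**What went wrong:** I sent one step too many while pressing the middle drawer. The wrist sensor briefly read about 16.6 N along the drawer and 13.6 N upward, about 21.5 N combined. That is over the 15 N the bar is said to bear, and, if all of it acted on the knob, over the 20 N limit that fails the job. I backed off at once and used smaller steps from then on, but I can't rule out that it counted as a failure.

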